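Lower the safe-door rest

TASK

The safe door on the tilting bench rest has to lie flat for servicing. With your fingertips, press the rest's ratchet pawl down by its thumb pad until it flips over and stays free of the teeth, then push the arm down by its bar, without raising it, until it lies fully down on its stops. Keep your fingers off the door itself, leave the lamp panel untouched and the small things on the counter where they lie, and finish with your hand clear.

Things in the scene. Friction and masses are not known exactly. Their poses are not given: they have to be found in the camera images.
- rest: The tilting door rest, bolted to the counter: dark steel base plate 200 x 350 x 8 mm with grey bearing blocks. Origin at the centre of the plate's underside, at counter height. +y runs from the pawl end to the push-bar end, z is up, x is along the hinge axis. The aluminium arm hinges at y = -40 mm and leans up towards +y; the pawl stands at the -y end.
- pivot (a point): Point on the arm's hinge axis, mid-width, 60 mm above the counter. The arm turns about the rest's x axis through this point.
- push_bar (a point): Centre of the round steel push bar at the arm's free end: 20 mm thick, 200 mm long, along the rest's x axis, rubber end caps 25 mm thick over the last 14 mm. With the arm at angle a it is 255 cos a - 20 sin a (y) and 255 sin a + 20 cos a (z) mm from the pivot. 8 mm wide lugs hold it 55 mm either side of its middle. The safe door's edge is 42 mm away towards the hinge, no higher on the arm.
- tilt (a joint): Angle of the arm in rad: 0 = flat, down on its stops; larger = raised (starts at 0.6 to 1.0; top stop 1.15). The hinge is stiff: the arm does not fall and stays where it is left. Once the pawl is free it takes about 3 to 15 N straight down on the bar. With the pawl in the teeth it goes down 0.2 rad at most, to the next tooth, and is then locked.
- pawl_pad (a point): Centre of the top face of the pawl's thumb pad, a ribbed steel plate 28 mm (x) x 26 mm (y) x 5 mm, nearly level when the pawl is in. It is the outermost part of the mechanism at the rest's -y end, 101 to 109 mm above the counter at the start, with free space below. The pawl's pivot is 55 mm away towards +y and 7.5 mm lower.
- pawl (a joint): Angle of the pawl in rad: 0 to 0.13 = nose in the teeth; 0.52 = free, on its end stop. Pressing the pad down makes it grow. An over-centre spring resists with up to about 6 N at the pad until 0.29 (pad 16 mm below its height at 0), then flips the pawl on to 0.52 (pad 28 mm below its height at 0), where it stays by itself.
- safe_door: The small hotel safe's door on the arm, front up: grey plate 220 x 150 mm with a black keypad and a turning knob. Its frame is the arm's: origin on the hinge axis, +y along the arm; the plate reaches from 63 to 213 mm along the arm, its front 14 mm, keypad 26 mm and knob 37 mm above the arm's centre line.
- lamp_panel: White lamp test panel, 220 x 120 x 30 mm, fixed on the counter, three bayonet sockets in a row, a frosted glass bulb 60 mm wide in one of them, its top 133 mm above the counter. Origin at the centre of its underside.
- key_fob: Loose chunky plastic override key fob, 62 x 36 x 16 mm, short steel blade. Origin at the centre of its underside.
- hex_key: Loose L-shaped steel hex key, long leg 90 mm, short leg 28 mm, 6 mm thick. Origin at the middle of its long leg, on the counter.
- hinge_knuckle: Loose tarnished brass hinge knuckle with its leaf, 50 x 40 x 13 mm. Origin on the counter, 6 mm from the knuckle's axis.

How it is judged:
By the outcome, as a careful person would: the job done as asked, in the order asked, and still so for the second after the job is handed in, with the robot touching nothing.
It also fails if it takes over 48 s, if anything falls off the work surface, if the arm or the gripper's body presses on something with over 40 N, if the wrist force passes 120 N, or if a joint passes its speed limit or range.

ROBOT

A 7-joint arm with a two-finger parallel gripper is mounted at the origin on the work surface. World frame = base frame: x ahead of the robot, y to its left, z up, the work surface at z = 0. Lengths are in m, angles in rad, forces in N, time in s.
With the tool pointing down it reaches from about 0.4 to 0.9 m from the base axis. Payload 5.6 kg.
Tool frame: the origin (TCP) lies midway between the tips of the shut fingers; the grasp point (between the pads) lies 19 mm behind it; y points along the fingers, z is the direction in which the jaws open and shut, and the axes are right-handed (so a half turn about y gives the same grasp; the last joint's range is limited). The gripper opens to 92 mm and grips with 3 to 60 N. Pads are 20 mm wide; open, the fingers measure 128 mm over their backs; the gripper's body (75 mm by 189 mm) begins 69 mm behind the grasp point.
Start: joints at [1.156, 0.468, -0.012, 1.603, 0.006, 1.071, -0.056], TCP at [0.236, -0.606, 0.215] pointing down, gripper open.
Joint ranges: [-2.53, 2.53], [-0.31, 2.02], [-1.57, 1.55], [0.28, 2.44], [-1.29, 4.43], [0.15, 1.84], [-2.92, 2.92]. Speed limits (rad/s): [2.57, 2.57, 3.14, 3.14, 3.14, 3.14, 3.14].

INTERFACE

Orientations are given as a 3x3 rotation matrix whose columns are the frame's x, y, z axes.
In Python, from station import env, effector, solver, viewer, workorder, search_frame, tip_of gives the robot as it stands. Calls block until the motion is done:
- env.reach(position, orientation): joint-space move of the TCP to a pose.
- env.movel(position, frame=None, rate=0.15): straight line of the TCP; frame=None keeps the orientation; rate is the mean speed in m/s.
- env.goto_joints(angles): joint-space move.
- effector.release() and effector.grasp(squeeze=None): open the fingers fully, or close them until they stop; squeeze is the grip in N (None keeps the last).
- env.pause(seconds).
- solver.inverse_kinematics(position, orientation): joint angles nearest the present ones, or None.
- env.sense(): the state.
- viewer.read_camera(name): name is "scene" or "top" or "wrist"; returns (picture, depth): 384x512x3 uint8, red, green, blue; 384x512 float32, m along the optical axis (not along the pixel's ray), 0 where there is no reading.
- viewer.camera_info(name): a dict with "intrinsics" (3x3 intrinsics, pixels), "eye" and "rotation" of the camera in the world; the wrist camera has in their place "T_tool_cam" (4x4, takes a point from camera to tool coordinates, whose origin is the TCP and whose axes are the tool frame's). Camera axes: x right, y up, looking along -z (the intrinsics and any distortion apply to the point x, -y, -z); pixel columns grow to the right and rows downward; lengths in m; the calibration is good to about 2 mm. A picture is of the moment at which its call begins: read the wrist's pose just before it. camera_info takes no time and is no camera call.
A pose or a line that the arm cannot do raises env.PlanningError and nothing moves.
- workorder.finish_job(): hands the job in, once; it reports no verdict.
Trained networks look in the newest picture that a camera, given by its name, has taken for a name from the list of things; names that differ only in an ending like _2 or _b are one class to them, and where a whole thing is asked for, a point or a joint stands for the part that bears it (a point fixed in the world has none). Each returns a list of dicts, best first, with "score" (0 to 1); they miss things now and then, are a little off and sometimes report something else, mostly with a low value. They report only what shows in the picture. A call takes as long as a camera call.
- search_frame(camera, name): "at" ([x, y, z] in m, in world coordinates, good to about 4 mm: the middle of the surface that is visible of it).
- tip_of(camera, name): "at" ([x, y, z] in m, in world coordinates, good to about 4 mm: a listed point, or the origin of a listed thing).
The state is a dict: "t": time; "joint_positions": joint angles; "joint_velocities": joint speeds; "tau": joint torques, N m; "ee_pos": TCP position; "tcp_rot": TCP orientation; "wrist_force": force on the tool from outside, world axes, zero at the start; "moment": the same for the moment, N m; "gripper_width": finger opening in m.
Only numpy, scipy, OpenCV 4.12 (cv2) and the standard library are available. Lean on these libraries where they do the work, as an engineer would, in place of code of your own. Each camera call takes 0.05 s, during which the arm holds its last target. There are 200 camera calls.

## Working session

There is one attempt and no reset: what is moved stays moved. The work goes in short steps, each a Python script; the robot and the scene stay as the last script left them, time stands still between calls to the robot, and variables do not carry over. Pictures are saved under pics/ and viewed, about 8 in all and at most 12, crops included, and the job is handed in when it is done.

```bash
mkdir -p pics; ls
python3 - <<'E'
from station import *
import cv2,numpy as np
for c in ("scene","top"):
    p,d=viewer.read_camera(c)
    cv2.imwrite(f"pics/{c}0.png",p[:,:,::-1]); np.save(f"pics/{c}0.npy",d)
    i=viewer.camera_info(c); print(c,np.round(i["eye"],3).tolist(),np.round(i["rotation"],3).tolist(),np.round(i["intrinsics"],1).tolist(),[k for k in i])
    for n in ("rest","pivot","push_bar","pawl_pad","safe_door","lamp_panel","key_fob","hex_key","hinge_knuckle"):
        print(n,[(np.round(r["at"],3).tolist(),round(r["score"],2)) for r in tip_of(c,n)[:2]])
s=env.sense();print(s["t"],s["ee_pos"],s["tcp_rot"],s["gripper_width"])
E
```

```text
pics
scene [1.261, -0.025, 0.915] [[0.325, -0.745, 0.583], [0.946, 0.259, -0.197], [-0.004, 0.615, 0.788]] [[445.6, 0.0, 255.9], [0.0, 445.6, 198.4], [0.0, 0.0, 1.0]] ['intrinsics', 'eye', 'rotation']
rest [([0.544, 0.006, 0.0], 0.76)]
pivot [([0.551, -0.034, 0.058], 0.93), ([0.517, 0.127, 0.259], 0.47)]
push_bar [([0.515, 0.126, 0.263], 0.91)]
pawl_pad [([0.584, -0.148, 0.11], 0.57), ([0.674, 0.206, -0.003], 0.33)]
safe_door []
lamp_panel [([0.516, 0.514, 0.004], 0.73)]
key_fob [([0.682, 0.087, 0.001], 0.87)]
hex_key [([0.673, 0.207, -0.001], 0.52)]
hinge_knuckle []
top [0.55, 0.156, 1.002] [[0.013, 0.994, -0.108], [-1.0, 0.012, -0.01], [-0.009, 0.108, 0.994]] [[396.0, 0.0, 258.7], [0.0, 396.0, 194.8], [0.0, 0.0, 1.0]] ['intrinsics', 'eye', 'rotation']
rest [([0.544, 0.006, -0.003], 0.98)]
pivot []
push_bar [([0.514, 0.126, 0.256], 0.8)]
pawl_pad [([0.581, -0.146, 0.106], 0.72), ([0.673, 0.211, 0.002], 0.71)]
safe_door [([0.558, -0.035, 0.06], 0.97)]
lamp_panel [([0.519, 0.506, 0.001], 0.76), ([0.556, -0.034, 0.061], 0.42)]
key_fob [([0.683, 0.083, 0.002], 0.81), ([0.548, 0.006, -0.001], 0.57)]
hex_key [([0.674, 0.211, 0.002], 0.66)]
hinge_knuckle [([0.679, 0.086, 0.003], 0.56), ([0.743, -0.035, 0.002], 0.52)]
1.0 [ 0.23611688 -0.60561149  0.21459052] [[-9.31698699e-01  8.47764727e-07  3.63232067e-01]
 [-3.63232067e-01 -4.27485766e-05 -9.31698698e-01]
 [ 1.47377926e-05 -9.99999999e-01  4.01367285e-05]] 0.09199517708154181
```

Run:
```python
import cv2,numpy as np
a=cv2.imread("pics/scene0.png");b=cv2.imread("pics/top0.png")
cv2.imwrite("pics/both0.png",cv2.resize(np.hstack([a,b]),(800,300),interpolation=cv2.INTER_AREA))
```

```text
(no output)
```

View pics/scene0.png

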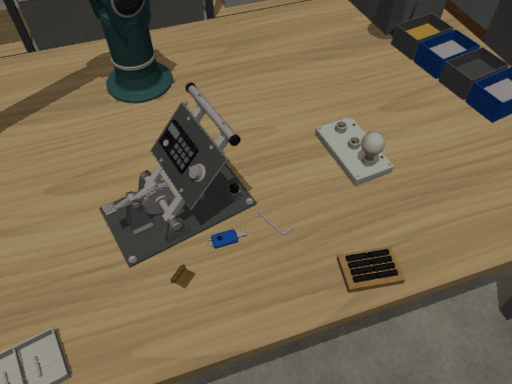

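View pics/top0.png

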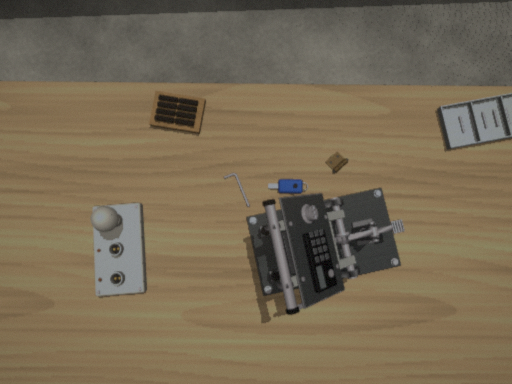

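Both views agree. The pad is at about scene (108,209) / top (398,227). The bar runs from top (269,203) to (292,310), the door faces the pawl side, and the small items lie at +x. Next I'll refine the yaw, bar and pad from the saved depth.

```bash
cat > h.py <<'E'
import numpy as np
from station import *
def cloud(c,d):
    i=viewer.camera_info(c);K=np.array(i["intrinsics"]);v,u=np.mgrid[:d.shape[0],:d.shape[1]]
    P=np.stack([(u-K[0,2])/K[0,0]*d,-(v-K[1,2])/K[1,1]*d,-d],-1)
    return P@np.array(i["rotation"]).T+np.array(i["eye"])
YAW=0.24
def R(yaw,s=1):
    z=s*np.array([np.cos(yaw),np.sin(yaw),0]);y=np.array([0,0,-1.])
    return np.stack([np.cross(y,z),y,z],1)
E
python3 - <<'E'
from h import *
d=np.load("pics/top0.npy");W=cloud("top",d)
print("pad px",[np.round(W[v,u],3).tolist() for v,u in((225,396),(227,398),(229,400),(227,394),(223,400))])
m=np.zeros(d.shape,bool);m[198:316,262:300]=1
m&=(W[...,2]>0.235)&(d>0)
p=W[m];print(len(p),p.min(0),p.max(0),p.mean(0))
v=np.linalg.svd(p-p.mean(0))[2][0];print("bar dir",v,"yaw",np.arctan2(v[1],v[0]))
t=(p-p.mean(0))@v;print("extent",t.min(),t.max(),"mid",p.mean(0)+v*(t.min()+t.max())/2, "top z",np.percentile(p[:,2],[50,90,98]))
m=(W[...,2]>.09)&(W[...,2]<.13)&(W[...,1]<-0.125)&(W[...,1]>-0.2)&(abs(W[...,0]-.58)<.06)
p=W[m];print("pad",len(p),p.min(0),p.max(0),p.mean(0),np.median(p,0))
for s in(1,-1):
    for q in([.582,-.147,.2],[.582,-.147,.07],[.5145,.126,.3],[.49,.215,.08]):
        r=solver.inverse_kinematics(q,R(.24,s));print(s,None if r is None else np.round(r,2))
E
```

```text
pad px [[0.583, -0.145, 0.108], [0.578, -0.149, 0.107], [0.574, -0.154, 0.107], [0.578, -0.141, 0.106], [0.587, -0.154, 0.108]]
1320 [0.41370827 0.08889223 0.23532895] [0.62261498 0.15685618 0.27382185] [0.51680562 0.122516   0.26666128]
bar dir [-0.97473135 -0.22337664 -0.0012965 ] yaw -2.916315190584946
extent -0.10781085553939748 0.10396970647568177 mid [0.51867767 0.12294501 0.26666377] top z [0.26757725 0.27037391 0.27174589]
pad 166 [ 0.56702013 -0.16269131  0.10326042] [ 0.59644972 -0.12555836  0.11103351] [ 0.58069198 -0.14500936  0.10719579] [ 0.58047377 -0.14498911  0.10715981]
1 [ 0.63  0.47 -0.58  1.71  0.29  1.04  0.19]
1 [ 0.59  0.64 -0.54  1.8   0.43  0.82  0.08]
1 [ 0.44  0.32 -0.91  1.75  0.27  1.2  -0.3 ]
1 [ 0.31  0.77 -1.07  1.94  0.83  0.96 -0.92]
-1 [ 0.16  0.4   0.05  1.75 -0.02  1.   -2.69]
-1 [ 0.09  0.56  0.14  1.84 -0.11  0.75 -2.62]
-1 [-1.35  0.42  1.38  1.85 -0.43  1.24 -2.75]
-1 [ 0.43  0.99 -1.33  1.93  1.07  1.18  2.05]
```

Run:
```python
from h import *
import cv2
effector.grasp(20)
env.reach([.586,-.165,.23],R(.232)); s=env.sense()
p,d=viewer.read_camera("wrist");cv2.imwrite("pics/w1.png",p[:,:,::-1]);np.save("pics/w1.npy",d)
print([(np.round(r["at"],3).tolist(),round(r["score"],2)) for r in tip_of("wrist","pawl_pad")[:2]])
print(s["t"],s["ee_pos"],s["gripper_width"],s["wrist_force"],np.round(s["joint_positions"],2))
T=np.array(viewer.camera_info("wrist")["T_tool_cam"]);print(np.round(T,3).tolist())
```

```text
[([0.582, -0.147, 0.11], 0.7), ([0.553, -0.035, 0.06], 0.69)]
4.375 [ 0.5855435  -0.16690791  0.22976771] 0.00017750552878042955 [-0.4545126  -0.33519252 -0.29936138] [ 0.63  0.45 -0.54  1.66  0.25  1.1   0.24]
[[0.001, -0.96, -0.278, -0.079], [-0.0, 0.278, -0.96, -0.17], [1.0, 0.001, -0.0, 0.0], [0.0, 0.0, 0.0, 1.0]]
```

View pics/w1.png

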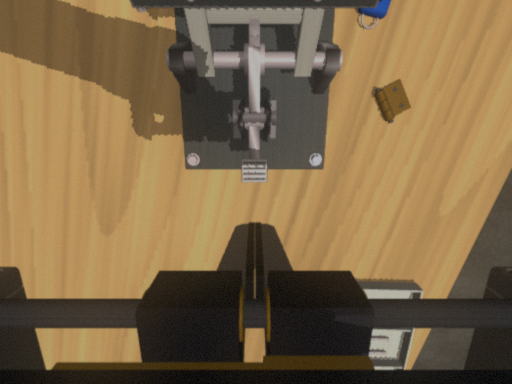

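Wrist view: the pad is at (254,171) and laterally in line with the fingertips at (255,225), so the yaw is good. Now pressing the pad.

Run:
```python
from h import *
P=np.array([.5825,-.149])
env.movel([*P,.125],R(.232),rate=.12)
for z in(.108,.104,.100,.096,.092,.088,.084,.080):
    env.movel([*P,z],rate=.04); s=env.sense(); print(z,np.round(s["ee_pos"],4),np.round(s["wrist_force"],1),round(s["t"],2))
    if s["wrist_force"][2]>35: break
env.movel([*P+[.006,-.025],.16],rate=.12)
print([(np.round(r["at"],3).tolist(),round(r["score"],2)) for c in("top","wrist") if viewer.read_camera(c) for r in tip_of(c,"pawl_pad")[:2]])
env.movel([.591,-.185,.23],rate=.15)
import cv2
p,d=viewer.read_camera("scene");cv2.imwrite("pics/s2.png",cv2.resize(p[130:290,80:270,::-1],None,fx=3,fy=3))
p,d=viewer.read_camera("top");W=cloud("top",d)
m=(W[...,2]>.06)&(W[...,2]<.13)&(W[...,1]<-0.125)&(W[...,1]>-0.165)&(abs(W[...,0]-.58)<.04)
print("pad z",W[m].mean(0),m.sum(),env.sense()["t"])
```

```text
0.108 [ 0.5824 -0.149   0.1078] [ 0.3  0.5 -0.2] 6.08
0.104 [ 0.5828 -0.1492  0.1042] [ 0.6 -0.8  3.2] 6.33
0.1 [ 0.5829 -0.1491  0.1001] [ 1.6 -1.2  0.2] 6.58
0.096 [ 0.5819 -0.1487  0.0953] [-0.5  0.2  0.2] 6.83
0.092 [ 0.582  -0.1488  0.0914] [ 0.6  0.2 -0. ] 7.08
0.088 [ 0.5822 -0.1489  0.0876] [ 0.2  0.7 -0.3] 7.33
0.084 [ 0.5823 -0.149   0.0837] [ 0.3 -0.5  0.6] 7.58
0.08 [ 0.5833 -0.1492  0.0821] [-3.6  0.1 13.1] 7.83
[([0.578, -0.145, 0.08], 0.87), ([0.579, -0.145, 0.08], 0.59)]
pad z [ 0.57985099 -0.14091744  0.082335  ] 119 9.6083
```

View pics/s2.png

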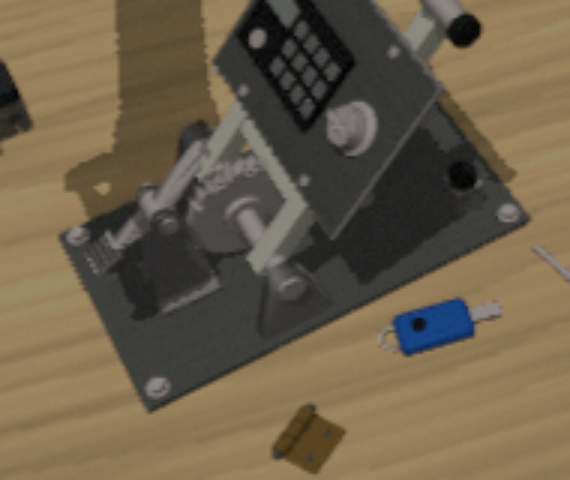

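The pawl flipped: the pad is at z≈0.080, about 28 mm below where it started, and the nose is up off the teeth. It stays there with the hand withdrawn. Next is the bar.

Run:
```python
from h import *
yw=.232;ey=np.array([-np.sin(yw),np.cos(yw)]);PV=np.array([.554,-.032])
def tgt(a,dz=0,dy=.002):
    q=PV+ey*(.2558*np.cos(a+.0783)+dy); return [*q,.06+.2558*np.sin(a+.0783)+.010+dz]
env.movel([.585,-.165,.34],rate=.2)
a0=.82
t=tgt(a0);print("bar",t)
env.movel([t[0],t[1],.34],R(yw),rate=.2)
env.movel([t[0],t[1],.285],rate=.12)
s=env.sense();print(np.round(s["ee_pos"],4),np.round(s["joint_positions"],2),s["t"])
print([(np.round(r["at"],3).tolist(),round(r["score"],2)) for c in("top","wrist") if viewer.read_camera(c) for r in tip_of(c,"push_bar")[:2]])
for a in np.arange(a0,.44,-.06):
    env.movel(tgt(a),rate=.05);s=env.sense();f=s["wrist_force"];print(round(a,2),np.round(s["ee_pos"]-tgt(a),4),np.round(f,1),round(s["t"],2))
    if f[2]>30 or np.hypot(f[0],f[1])>15: print("stop");break
```

```text
bar [np.float64(0.5169021034530309), np.float64(0.12502547504771383), np.float64(0.27010442076026975)]
[0.5172 0.125  0.2854] [ 0.3   0.29 -0.72  1.77  0.2   1.16 -0.25] 12.5667
[([0.518, 0.127, 0.256], 0.62)]
0.82 [-0.0003 -0.0001 -0.0005] [-0.1 -1.  -1.4] 13.22
0.76 [-0.0002  0.0003 -0.0002] [ 0.1  0.4 -0.9] 13.68
0.7 [-0.0001  0.0002 -0.0001] [0.3 0.  1. ] 14.13
0.64 [ 0.      0.0001 -0.0001] [-0.1 -0.1  1.4] 14.59
0.58 [ 0.     -0.0002 -0.0001] [ 0.  -0.5  0.8] 15.05
0.52 [-0.0001 -0.0004 -0.0003] [ 0.3 -1.4  0.2] 15.51
0.46 [-0.     -0.0001 -0.0002] [-0.2 -0.3  0.7] 15.97
```

The force is nearly zero, where 3–15 N was expected. I'll look before continuing.

Run:
```python
from h import *
import cv2
p,d=viewer.read_camera("scene");q,e=viewer.read_camera("wrist");r,f=viewer.read_camera("top")
cv2.imwrite("pics/s3.png",np.hstack([cv2.resize(p[60:290,80:290,::-1],(400,438)),cv2.resize(r[150:350,220:420,::-1],(400,438))]))
print([(c,np.round(r["at"],3).tolist(),round(r["score"],2)) for c in("top","wrist","scene") for r in tip_of(c,"push_bar")[:2]],env.sense()["t"],env.sense()["ee_pos"])
```

```text
[('wrist', [0.506, 0.184, 0.19], 0.82), ('scene', [0.5, 0.184, 0.191], 0.8)] 16.2667 [0.50309065 0.18358    0.20116204]
```

View pics/s3.png

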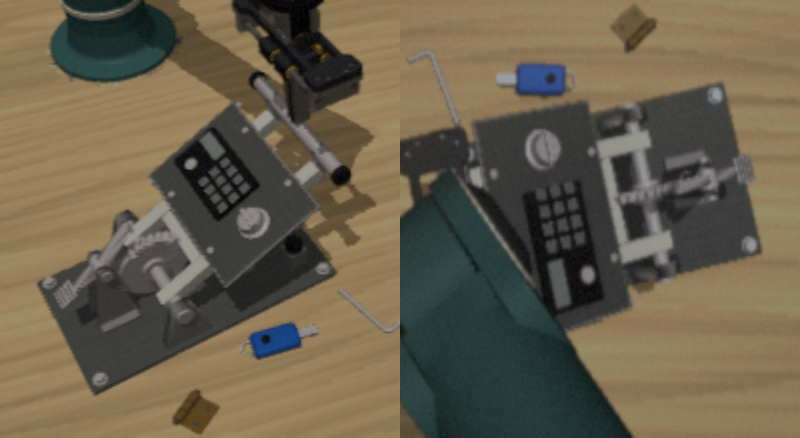

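The bar is following directly beneath the fingertips (bar 0.506,0.184,0.190), and the load is just light. I'll continue to the stops.

Run:
```python
from h import *
yw=.232;ey=np.array([-np.sin(yw),np.cos(yw)]);PV=np.array([.554,-.032])
def tgt(a,dz=0,dy=.002):
    q=PV+ey*(.2558*np.cos(a+.0783)+dy); return [*q,.06+.2558*np.sin(a+.0783)+.010+dz]
T=[tgt(a) for a in np.arange(.40,.03,-.06)]+[tgt(0,-k*.002) for k in range(-1,7)]
for t in T:
    env.movel(t,rate=.05);s=env.sense();f=s["wrist_force"];print(np.round(t,4),np.round(s["ee_pos"]-t,4),np.round(f,1),round(s["t"],2))
    if f[2]>25 or np.hypot(f[0],f[1])>15: print("stop");break
env.pause(.3);s=env.sense();print(s["ee_pos"],s["wrist_force"])
```

```text
[0.5013 0.191  0.1877] [-0.0003  0.0001 -0.0004] [ 0.2 -0.2 -0.8] 16.73
[0.4998 0.1974 0.1739] [-0.0001 -0.0001 -0.0003] [-0.1  0.3 -0.5] 17.18
[0.4985 0.2031 0.1597] [-0.0002 -0.0001 -0.0004] [-0.6 -0.1  0.7] 17.64
[0.4973 0.2079 0.1452] [-0.0002 -0.0001 -0.0005] [ 0.6  0.4 -0.3] 18.1
[0.4964 0.2119 0.1304] [-0.0002 -0.0002 -0.0005] [-0.  -0.  -0.2] 18.56
[0.4957 0.2149 0.1154] [-0.0003 -0.0002 -0.0006] [ 0.5  0.4 -0.1] 19.02
[0.4951 0.2172 0.1002] [-0.0003 -0.0002 -0.0005] [ 0.5 -0.2 -0.3] 19.48
[0.4949 0.2181 0.092 ] [-0.0002 -0.0002 -0.0004] [0.3 0.7 0.3] 19.79
[0.4949 0.2181 0.09  ] [-0.      0.      0.0003] [-1.8 -0.5  4.3] 20.04
[0.4949 0.2181 0.088 ] [0.     0.0001 0.0019] [-6.  -3.4 19.5] 20.29
[0.4949 0.2181 0.086 ] [0.0001 0.0001 0.0036] [-10.6  -5.9  33.6] 20.54
stop
[0.49499001 0.21825125 0.08962153] [-9.30745761 -6.08057927 34.65381479]
```

Firm stop at z=0.0896, where 0.090 was expected. Now retreating and checking.

Run:
```python
from h import *
import cv2
env.movel([.4949,.2181,.11],rate=.05);print(env.sense()["wrist_force"])
env.movel([.4949,.2181,.30],rate=.15)
env.movel([.46,.30,.34],rate=.15)
p,d=viewer.read_camera("scene");r,e=viewer.read_camera("top");s=env.sense()
cv2.imwrite("pics/s4.png",np.hstack([cv2.resize(p[60:290,80:290,::-1],(400,438)),cv2.resize(r[100:350,170:420,::-1],(400,438))]))
for n in("push_bar","pawl_pad","key_fob","hex_key","hinge_knuckle","lamp_panel","rest"):
    print(n,[(c,np.round(r["at"],3).tolist(),round(r["score"],2)) for c in("top","scene") for r in tip_of(c,n)[:1]])
W=cloud("scene",d);yw=.232
b=W[(np.hypot(W[...,0]-.495,W[...,1]-.2165)<.035)&(W[...,2]>.06)];print("bar top z",np.percentile(b[:,2],[50,90,98]))
print(s["t"],s["wrist_force"])
```

```text
[-0.75478301  0.22953995 -0.59438474]
push_bar [('top', [0.494, 0.218, 0.078], 0.9), ('scene', [0.495, 0.216, 0.082], 0.73)]
pawl_pad [('top', [0.577, -0.146, 0.078], 0.8), ('scene', [0.581, -0.148, 0.08], 0.61)]
key_fob [('top', [0.682, 0.086, 0.004], 0.88), ('scene', [0.682, 0.088, 0.001], 0.57)]
hex_key [('top', [0.674, 0.212, 0.0], 0.58), ('scene', [0.672, 0.209, -0.001], 0.4)]
hinge_knuckle [('top', [0.744, -0.033, 0.002], 0.82), ('scene', [0.743, -0.037, 0.002], 0.83)]
lamp_panel [('top', [0.52, 0.507, 0.003], 0.71), ('scene', [0.518, 0.513, -0.0], 0.66)]
rest [('top', [0.546, 0.004, -0.002], 0.86), ('scene', [0.546, 0.004, 0.001], 0.68)]
bar top z [0.08870226 0.09160591 0.093044  ]
23.7917 [ 0.39945367 -0.17753249  0.14518708]
```

View pics/s4.png

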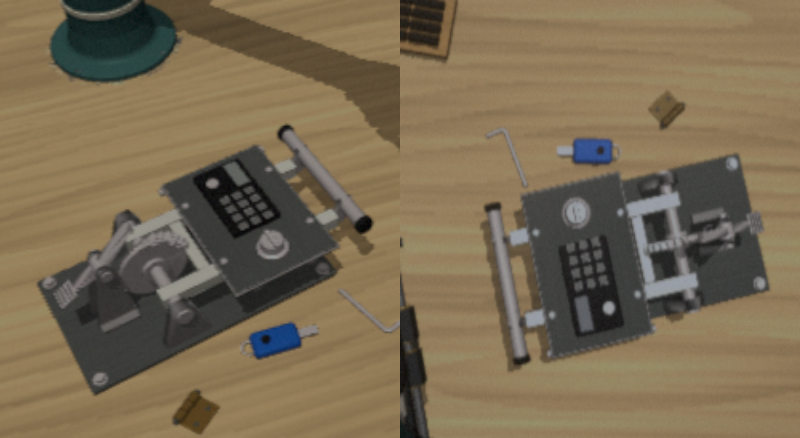

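The door lies flat, the pawl is free, the small things haven't moved and the hand is clear.

```bash
python3 -c "
from station import *
print(workorder.finish_job())"
```

```text
the job is handed in; nothing more can be done
None
```

The door now lies flat on its stops with the pawl flipped free, and I handed the job in at about 24 s of the 48 s allowed.

- **Pawl:** I pressed the pad down with shut fingertips until it flipped. It stayed at z ≈ 0.080, about 28 mm below its starting height, and was still there at the end.
- **Arm:** I pushed the bar down its arc at mid-length, without raising it. It came to a firm stop at z = 0.0896 against 0.090 expected, with about 35 N on the fingers. After I let go, the cameras put the bar centre at z ≈ 0.078–0.082 (0.080 is flat).
- **Surroundings:** The lamp panel, key fob, hex key and hinge knuckle read the same positions as at the start, within the detectors' few millimetres of error. The hand finished clear with wrist force near zero.
- **One disagreement:** the wrist force during the push read only about 0–1.5 N, where 3–15 N was expected. I stopped midway to check, and the cameras showed the bar following right under the fingertips, so I carried on.

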